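# Lock the board jig with its locating pin

## Task

Take the slim locating pin out of the rack and lock the circuit-board jig with it: set its tip in the slot of the jig's grey bar, slide it gently along the slot until it drops into the blind hole hidden somewhere beneath, and seat it fully home and upright, collar down on the bar, then let go. Leave the fat pin and the solder reel alone, and do not force the jig.

Things in the scene. Friction and masses are not known exactly. Their poses are not given: they have to be found in the camera images.
- jig: Fixed board jig: aluminium base 190 x 200 mm, 6 thick, origin at the centre of its underside, z up. Along its -x (robot's) side a grey slotted bar, 50 wide (x), 200 long (y), centre line at x = -62, top 30 above the bench, 4 screw heads 2.5 high at its corners. From the bar's edge to +x a green circuit board in a nest; nothing there is over 31 high.
- slot (a point): Middle of the slot's mouth in the bar's top; axes as the jig. Slot 12 mm wide (x), 70 long (y), straight through the 6 thick bar. Its floor, 6 below, is a fixed smooth black plate with one blind hole: round, 9.5 wide, 13 deep, unmarked, exactly on the slot's centre line, anywhere within 25 mm of this point along y, new every time and given nowhere.
- pin_center (a point): Slim steel pin, about 80 g, upright, 62 mm overall; point half-way up. Shank 8 thick, 17 long, end tapered to 5 over 2.5; collar 26 wide, 5 thick above it; round grip 14 thick, 40 long on top. Starts in one rack hole, collar on the rack. Home in the jig the collar lies on the bar, tip 17 below its top; off the hole the collar stays 11 clear.
- pin_tip (a point): Tip of the slim pin: centre of the flat lower end of its shank, 31 mm below pin_center; z points up along the pin.
- fatpin_center (a point): Fat pin of the same steel, shorter and thicker: 50 mm overall, grip 24 thick, collar 26, shank 14 (too thick for the slot). Point half-way up. It stands in the rack's other hole; leave it there.
- rack: Pin rack: fixed plain aluminium block 55 (x) x 125 (y) x 30 mm high with two holes 16 wide, 22 deep in its top at y = +35 and -35. Origin: centre of its underside.
- reel_center (a point): Loose reel of solder, white flanges 56 mm wide, 41 mm high, standing on the bench; point half-way up its axis. Leave it alone.
Things that resemble listed ones, but are neither listed nor needed, are in the scene too. Leave any yellow look-alike of the part that bears pin_center alone.

How it is judged (in metres and radians):
On the way:
1. The slim pin is lifted out of the rack (distance of pin_tip from where it was at the start of the episode above 0.03 m and height (world z) of pin_tip above 0.032 m), for 0.1 s.
At the end, for the whole second after the job is handed in: The slim pin stands released in the blind hole: tip 15 to 19.5 mm below the bar's top (17 is home), within 3 mm of the slot's centre line and 29 mm of its middle, upright within 0.09 rad; fat pin within 20 mm and reel within 30 mm of where they were (z of pin_tip in the frame of slot between -0.0195 and -0.015 m and x of pin_tip in the frame of slot between -0.003 and 0.003 m and y of pin_tip in the frame of slot between -0.029 and 0.029 m and angle between the z axis of pin_tip and the z axis of slot, either way round below 0.09 rad and height (world z) of pin_center above 0.03 m and distance of fatpin_center from where it was at the start of the episode below 0.02 m and distance of reel_center from where it was at the start of the episode below 0.03 m); the robot touches nothing.
It fails at once if The fat pin is disturbed (moved more than 20 mm) (distance of fatpin_center from where it was at the start of the episode above 0.02 m).
It fails at once if The solder reel is knocked away (moved more than 30 mm) (distance of reel_center from where it was at the start of the episode above 0.03 m).
It fails at once if The jig is forced (more than 45 N on its bar or frame) (contact force between jig and anything else above 45 N).
It also fails if it takes over 54 s, if anything falls off the work surface, if the arm or the gripper's body presses on something with over 40 N, if the wrist force passes 120 N, or if a joint passes its speed limit or range.

## Robot

A 6-joint arm with a two-finger parallel gripper is mounted at the origin on the work surface. World frame = base frame: x ahead of the robot, y to its left, z up, the work surface at z = 0. Lengths are in mm, angles in degrees, forces in N, time in s.
With the tool pointing down it reaches from about 350 to 975 mm from the base axis. Payload 4.9 kg.
Tool frame: the origin (TCP) lies midway between the tips of the shut fingers; the grasp point (between the pads) lies robot.grip_depth behind it (robot.grip_depth is the distance from the TCP to the grasp point, in mm); z points along the fingers, y is the direction in which the jaws open and shut (so a half turn about z gives the same grasp; the last joint's range is limited). The gripper opens to 85 mm and grips with 20 to 120 N. Pads are 22 mm wide; open, the fingers measure 114 mm over their backs; the gripper's body (76 mm by 85 mm) begins 54 mm behind the grasp point. The pads swing forward as they close: fully open they stand 13 mm farther back than shut.
Start: joints at [65.432, 3.019, 92.412, -0, 84.569, -6.818], TCP at [190.532, 595.23, 231.304] pointing down, gripper open.
Joint ranges: [-172.51, 172.51], [-57.92, 126.97], [3.15, 148.05], [-58.71, 238.71], [5.1, 150.11], [-179.66, 179.66]. Speed limits (degrees/s): [147.25, 147.25, 180, 180, 180, 180].

## Interface

Orientations are given as a 3x3 rotation matrix whose columns are the frame's x, y, z axes.
In Python, from station import robot, read_camera, order, nets gives the robot as it stands.
- The arm moves only by the tool play_rows, never from a script. Its argument "deltas" is a list of rows, each an object with "xyz": the shift along the tool's x, y, z in mm, a list of three; "roll": the turn about the tool's z in degrees. A call has 1 to 10 rows; each row shifts and turns the commanded pose from where the row before left it, along the tool's axes as they then stand; what a row does not reach is not made up. A row lasts 1/10 s, in which the tool goes at most 50 mm and 8.59 degrees, less where a joint would pass 70% of its speed; a pose out of reach is approached as far as the arm can. A call is refused whole if a number of a shift passes 50 or a number of a turn 8.59, either way. A call with a gripper value outside its range is refused whole. "fingers" is the opening in per cent of the stroke, from 0 (shut) to 100 (fully open), set as the call begins (left out, the last holds). The fingers move at their own pace and stop on an object; "force" is the grip in N (left out, the last holds). Time passes only in rows, so rows that do not move let the fingers close. It gives the time, the measured TCP pose, the force and the opening at its end, in the units of the state.
- robot.sense(): the state, without advancing time (a new reading comes with each control period).
- read_camera(name): name is "scene" or "side" or "wrist"; returns a dict with "image" (400x640x3 uint8, blue, green, red), "depth" (400x640 float32, mm along the optical axis (not along the pixel's ray), 0 where there is no reading), "camera_matrix" (3x3 intrinsics, pixels), "rvec" (rotation vector, rad) and "tvec" (3), from world to camera coordinates, as OpenCV has them; the wrist camera has in their place "T_tool_cam" (4x4, takes a point from camera to tool coordinates, whose origin is the TCP and whose axes are the flange's). Camera axes: x right, y down, z forward; pixel columns grow to the right and rows downward; lengths in mm; the calibration is good to about 2 mm. A picture is of the moment at which its call begins: read the wrist's pose just before it.
- order.hand_in(): hands the job in, once; it reports no verdict.
Trained networks look in the newest picture that a camera, given by its name, has taken for a name from the list of things; names that differ only in an ending like _2 or _b are one class to them, and where a whole thing is asked for, a point or a joint stands for the part that bears it (a point fixed in the world has none). Each returns a list of dicts, best first, with "confidence" (0 to 1); they miss things now and then, are a little off and sometimes report something else, mostly with a low value. They report only what shows in the picture. A call takes as long as a camera call. They do not tell look-alikes from the thing itself.
- nets.masks_of(camera, name): "mask" (400x640 bool, what is visible of it) and "rect" ([left, top, right, bottom] in pixels, round what is visible of it).
- nets.landmark_of(camera, name): "pixel" ([column, row] in pixels: a listed point, or the origin of a listed thing).
The state is a dict: "t": time; "q": joint angles; "qd": joint speeds; "tau": joint torques, N m; "ee_pos": TCP position; "tcp_rot": TCP orientation; "wrist_force": force on the tool from outside, world axes, zero at the start; "moment": the same for the moment, N m; "width": finger opening in mm.
Only numpy, scipy, OpenCV 4.12 (cv2) and the standard library are available. Lean on these libraries where they do the work, as an engineer would, in place of code of your own. Each camera call takes 0.05 s, during which the arm holds its last target. There are 200 camera calls.

## Working session

There is one attempt and no reset: what is moved stays moved. The work goes in short steps, Python scripts to look and compute and a tool call to move; the robot and the scene stay as the last step left them, time stands still between calls to the robot, and variables do not carry over. Pictures are saved under pics/ and viewed, about 8 in all and at most 12, crops included, and the job is handed in when it is done.

Besides the shell and the picture viewer there is one more tool, called after "Call:" in YAML: its name, and indented under it one key for each argument. play_rows: Moves the arm, as the interface text tells. Its arguments: {"type":"object","properties":{"deltas":{"type":"array","items":{"type":"object","properties":{"xyz":{"type":"array","items":{"type":"number"}},"roll":{"type":"number"}}}},"fingers":{"type":"number"},"force":{"type":"number"}},"required":["deltas"]}

```bash
ls; mkdir -p pics; cat > h.py <<'E'
import numpy as np, cv2
from station import robot, read_camera, order, nets
def ext(c):
    if "rvec" in c:
        R=cv2.Rodrigues(np.array(c["rvec"],float))[0]; t=np.array(c["tvec"],float).ravel()
        return R.T, -R.T@t     # cam->world
    s=robot.sense(); T=np.array(c["T_tool_cam"]); Rw=np.array(s["tcp_rot"]).reshape(3,3)
    return Rw@T[:3,:3], Rw@T[:3,3]+np.array(s["ee_pos"])
def ray(c,px):
    R,o=ext(c); K=np.array(c["camera_matrix"])
    d=R@np.linalg.solve(K,np.array([px[0],px[1],1.0])); return o,d
def atz(c,px,z):
    o,d=ray(c,px); return o+d*(z-o[2])/d[2]
def atdepth(c,px):
    o,d=ray(c,px); u,v=int(round(px[0])),int(round(px[1]))
    w=c["depth"][max(v-2,0):v+3,max(u-2,0):u+3]; w=w[w>0]
    return o+d*np.median(w) if w.size else None
E
python3 - <<'E'
from h import *
np.set_printoptions(precision=1,suppress=True)
print(robot.sense(), robot.grip_depth)
ims=[]
for cam in ["scene","side","wrist"]:
    c=read_camera(cam); cv2.imwrite(f"pics/{cam}0.png",c["image"])
    for n in ["jig","slot","pin_center","pin_tip","fatpin_center","rack","reel_center"]:
        for r in nets.landmark_of(cam,n)[:3]:
            print(cam,n,round(r["confidence"],2),np.array(r["pixel"]),atdepth(c,r["pixel"]))
    ims.append(c["image"])
E
```

```text
pics
{'t': 0.0, 'q': array([65.4,  3.1, 92.5,  0. , 84.6, -6.8]), 'qd': array([ 0. , -0. ,  0. , -0.1,  0.1,  0.1]), 'tau': array([ -0. , -39.4, -37. ,  -0. ,   0. ,  -0. ]), 'ee_pos': array([190.3, 594.7, 230.1]), 'tcp_rot': array([[-1. ,  0.3, -0. ],
       [ 0.3,  1. , -0. ],
       [ 0. , -0. , -1. ]]), 'wrist_force': array([-0.1,  0.7, -0.5]), 'moment': array([0.1, 0. , 0. ]), 'width': 85.30909829451679} 18.700000000000003
scene jig 0.72 [236.9 199. ] [584.9 -49.2  20.8]
scene slot 0.61 [233.1 167.9] [520.3 -68.4  30. ]
scene pin_center 0.58 [360.8 271.2] [712.7 192.7  41.6]
scene pin_center 0.54 [434.6 212.5] [585.9 322.4  44.5]
scene pin_center 0.44 [396.8 187.7] [534.9 254.8  37.1]
scene pin_tip 0.65 [394.2 191.2] [541.3 250.5  33.6]
scene pin_tip 0.49 [432.  220.6] [590.3 323.9  20.8]
scene fatpin_center 0.71 [360.5 176.2] [526.9 182.7  52.7]
scene rack 0.8 [374.1 188.7] [538.8 212.   31.8]
scene reel_center 0.86 [358.6 272.4] [715.4 189.   42. ]
side jig 0.63 [350.7 204.7] [565.9 -18.8  21.7]
side slot 0.59 [382.1 194.3] [515.9 -78.3  26.7]
side pin_center 0.65 [321.5 281. ] [525.5 253.   46.2]
side pin_center 0.63 [266.  309.9] [577.1 329.8  38.2]
side pin_tip 0.83 [265.3 325.2] [580.6 328.    6.4]
side pin_tip 0.67 [318.1 294.1] [525.6 265.8  31.5]
side pin_tip 0.33 [320.3 278.4] [526.8 255.   52.2]
side fatpin_center 0.93 [342.7 254.6] [513.8 191.8  55.5]
side rack 0.94 [327.8 289.7] [515.5 252.2  32.3]
side reel_center 0.72 [235.4 242.5] [696.9 209.6  39.9]
```

View pics/scene0.png

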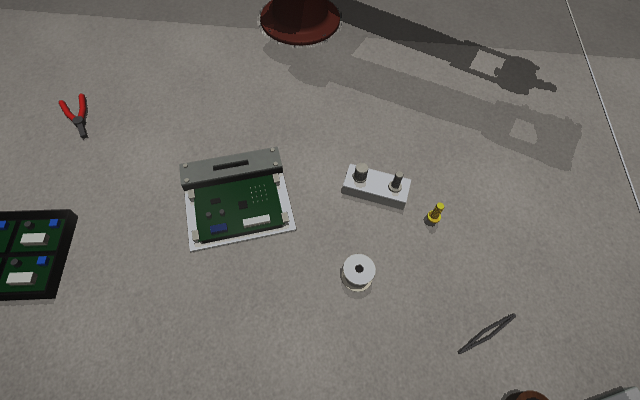

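```bash
python3 - <<'E'
import cv2
a=cv2.imread("pics/scene0.png")[150:310,330:470]; b=cv2.imread("pics/side0.png")[220:350,220:400]
a=cv2.resize(a,None,fx=3,fy=3,interpolation=2); b=cv2.resize(b,(370,267),interpolation=2)
import numpy as np
o=np.zeros((480,795,3),np.uint8); o[:480,:420]=a; o[:267,425:795]=b
cv2.imwrite("pics/crop0.png",o)
E
```

```text
(no output)
```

View pics/crop0.png

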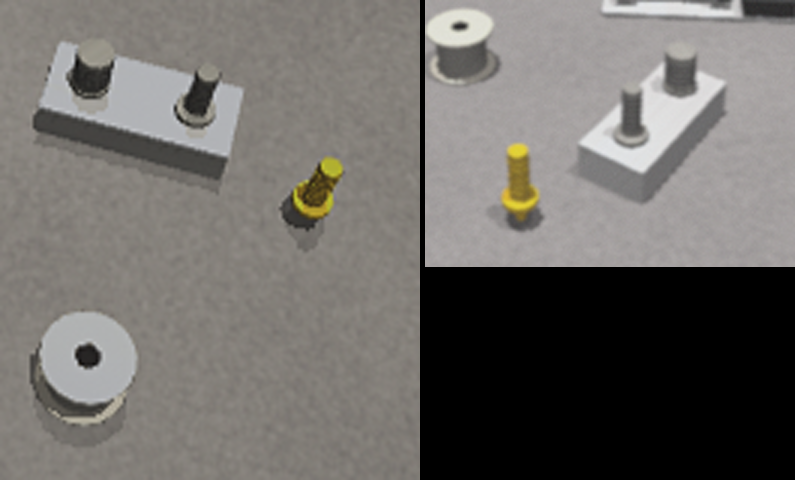

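The steel slim pin stands in the rack at scene (397,182). Other things that could be taken for it are the fat pin (361,173), the yellow look-alike (436,213) and the reel (358,270). The crop confirms the grey, thin-gripped pin is the one to take. Next I work out the moves.

```bash
cat >> h.py <<'E'
np.set_printoptions(precision=2,suppress=True)
def totool(dw):
    return np.array(robot.sense()["tcp_rot"]).reshape(3,3).T@np.array(dw,float)
def boxtop(c,n,cam):
    return nets.masks_of(cam,n)
E
python3 - <<'E'
from h import *
cs={k:read_camera(k) for k in ("scene","side")}
def tri(p,q):
    o1,d1=ray(cs["scene"],p);o2,d2=ray(cs["side"],q)
    A=np.stack([d1,-d2],1);s=np.linalg.lstsq(A,o2-o1,rcond=None)[0]
    return (o1+d1*s[0]+o2+d2*s[1])/2, np.linalg.norm(o1+d1*s[0]-o2-d2*s[1])
# grip top centres by eye: scene crop(208,73)/3 ; side crop (632,90)
print("top",tri((330+208/3,150+73/3),(220+(631-425)/370*180,220+91/267*130)))
for k,p in (("scene",(396.8,183)),("side",(321.5,281))): print(k,atz(cs[k],p,44))
# clouds: rack top & bar top
for cam in cs:
    c=cs[cam];R,o=ext(c);K=c["camera_matrix"]
    v,u=np.mgrid[:400,:640];P=np.stack([u,v,np.ones_like(u)],-1).reshape(-1,3)@np.linalg.inv(K).T*c["depth"].reshape(-1,1)@R.T+o
    P=P.reshape(400,640,3)
    for n,zr in (("rack",(26,33)),("jig",(26,33)),("pin_center",(55,90))):
        for m in nets.masks_of(cam,n)[:3]:
            Q=P[m["mask"]];h=Q[(Q[:,2]>zr[0])&(Q[:,2]<zr[1])]
            if len(h)>4: print(cam,n,round(m["confidence"],2),len(h),"rect",cv2.minAreaRect(h[:,:2].astype(np.float32)),"z",np.median(h[:,2]),m["rect"])
print(robot.sense()["tcp_rot"]);w=read_camera("wrist");print(w["T_tool_cam"],w["camera_matrix"])
E
```

```text
top (array([529.09, 251.82,  74.61]), np.float64(0.9454408644847688))
scene [528.78 253.42  44.  ]
side [526.4  250.58  44.  ]
scene rack 0.92 1202 rect ((522.1971435546875, 217.0308837890625), (125.20581817626953, 57.98269271850586), 78.6862564086914) z 30.65593508280267 [340.4, 164.9, 410.4, 210.4]
scene jig 0.94 2389 rect ((570.213623046875, -55.70446014404297), (172.15870666503906, 197.31231689453125), 19.537883758544922) z 30.217557173714795 [180.0, 145.2, 294.4, 250.5]
scene pin_center 0.79 59 rect ((580.8099975585938, 327.2119445800781), (13.222437858581543, 12.935800552368164), 33.24021911621094) z 62.49778529120681 [430.7, 204.2, 441.9, 221.1]
scene pin_center 0.78 80 rect ((530.0582275390625, 251.41073608398438), (11.901262283325195, 14.084749221801758), 44.424259185791016) z 70.93053046442418 [389.5, 173.5, 398.7, 194.4]
side jig 0.64 1315 rect ((570.41357421875, -58.06687927246094), (169.8839569091797, 204.16261291503906), 18.92167091369629) z 31.19065485888524 [305.9, 170.1, 403.2, 232.5]
side pin_center 0.76 100 rect ((580.5724487304688, 325.53546142578125), (12.407716751098633, 14.059754371643066), 26.202491760253906) z 62.43410352585212 [257.5, 290.4, 274.5, 324.6]
side pin_center 0.69 146 rect ((528.6893310546875, 249.79425048828125), (11.792591094970703, 14.577546119689941), 2.435675621032715) z 69.33233314957167 [310.3, 260.6, 330.2, 291.6]
[[-0.95  0.3  -0.  ]
 [ 0.3   0.95  0.  ]
 [ 0.    0.   -1.  ]]
[[   0.     -0.95   -0.31   78.58]
 [   1.     -0.      0.     -0.45]
 [  -0.     -0.31    0.95 -141.08]
 [   0.      0.      0.      1.  ]] [[281.83   0.   317.76]
 [  0.   281.83 196.05]
 [  0.     0.     1.  ]]
```

Call:
play_rows:
  deltas:
    - {"xyz": [-42.7,-22.4,7]}
    - {"xyz": [-42.7,-22.4,7]}
    - {"xyz": [-42.7,-22.4,7]}
    - {"xyz": [-42.7,-22.4,7]}
    - {"xyz": [-42.7,-22.4,7]}
    - {"xyz": [-42.7,-22.4,7]}
    - {"xyz": [-42.7,-22.4,7]}
    - {"xyz": [-42.7,-22.4,7]}
    - {"xyz": [-42.7,-22.4,7]}
    - {"xyz": [-42.7,-22.4,7]}
  fingers: 50
  force: 30

```text
schema error: expected keys xyz, roll
```

Call:
play_rows:
  deltas:
    - {"roll": 8.4}
    - {"roll": 8.4}
    - {"roll": 8.4}
    - {"roll": 8.4}
    - {"roll": 8.4}
    - {"roll": 8.4}
    - {"roll": 8.4}
    - {"roll": 8.4}
    - {"roll": 8.4}
    - {"roll": 8.4}

```text
schema error: expected keys xyz, roll
```

Call:
play_rows:
  deltas:
    - {}
    - {}
    - {}

```text
schema error: expected keys xyz, roll
```

```bash
cat > w.py <<'E'
from h import *
import sys
s=robot.sense();print("pos",s["ee_pos"],"\n",s["tcp_rot"],"w",s["width"],"t",s["t"],"F",s["wrist_force"])
c=read_camera("wrist");cv2.imwrite(f"pics/{sys.argv[1]}.png",c["image"])
R,o=ext(c);K=c["camera_matrix"]
v,u=np.mgrid[:400,:640];P=(np.stack([u,v,np.ones_like(u)],-1).reshape(-1,3)@np.linalg.inv(K).T*c["depth"].reshape(-1,1)@R.T+o).reshape(400,640,3)
ok=c["depth"]>0
E
python3 - <<'E'
import sys;sys.argv=["","wr1"]
exec(open("w.py").read())
for n in ("pin_center","fatpin_center","rack"):
    for r in nets.masks_of("wrist",n)[:2]:
        Q=P[r["mask"]&ok];print(n,r["confidence"],r["rect"],len(Q))
        for a,b in ((70,80),(50,62),(27,33)):
            h=Q[(Q[:,2]>a)&(Q[:,2]<b)]
            if len(h)>10:print("  z",np.median(h[:,2]),cv2.minAreaRect(h[:,:2].astype(np.float32)))
E
```

```text
pos [190.54 595.22 231.29] 
 [[-0.95  0.3   0.  ]
 [ 0.3   0.95 -0.  ]
 [-0.   -0.   -1.  ]] w 85.44917322722394 t 1.65 F [ 0.68 -0.25 -0.03]
rack 0.92 [130.5, 392.5, 187.9, 400.0] 455
```

View pics/wr1.png

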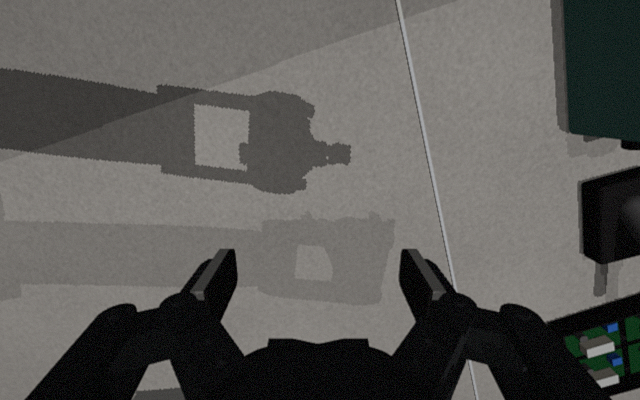

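The move calls were refused because each row needs both keys, so this wrist picture only shows the bare bench between the fingers. I'm resending the moves with both keys in every row.

Call:
play_rows:
  deltas:
    - {"xyz": [-42.7,-22.4,7],"roll": 0}
    - {"xyz": [-42.7,-22.4,7],"roll": 0}
    - {"xyz": [-42.7,-22.4,7],"roll": 0}
    - {"xyz": [-42.7,-22.4,7],"roll": 0}
    - {"xyz": [-42.7,-22.4,7],"roll": 0}
    - {"xyz": [-42.7,-22.4,7],"roll": 0}
    - {"xyz": [-42.7,-22.4,7],"roll": 0}
    - {"xyz": [-42.7,-22.4,7],"roll": 0}
    - {"xyz": [-42.7,-22.4,7],"roll": 0}
    - {"xyz": [-42.7,-22.4,7],"roll": 0}
  fingers: 50
  force: 30

```text
t: 2.85
ee_pos: [530.1, 250.1, 161.3]
tcp_rot: [[-0.952, 0.305, 0.001], [0.305, 0.952, 0.0], [-0.0, 0.0, -1.0]]
wrist_force: [0.6, -0.4, 0.6]
width: 42.5
```

Call:
play_rows:
  deltas:
    - {"xyz": [0,0,0],"roll": 8.4}
    - {"xyz": [0,0,0],"roll": 8.4}
    - {"xyz": [0,0,0],"roll": 8.4}
    - {"xyz": [0,0,0],"roll": 8.4}
    - {"xyz": [0,0,0],"roll": 8.4}
    - {"xyz": [0,0,0],"roll": 8.4}
    - {"xyz": [0,0,0],"roll": 8.4}
    - {"xyz": [0,0,0],"roll": 8.4}
    - {"xyz": [0,0,0],"roll": 8.4}
    - {"xyz": [0,0,0],"roll": 8.4}

```text
t: 3.85
ee_pos: [528.9, 251.7, 161.3]
tcp_rot: [[0.21, 0.978, 0.0], [0.978, -0.21, 0.0], [0.0, 0.0, -1.0]]
wrist_force: [0.1, -0.3, -0.2]
width: 42.6
```

```bash
python3 - <<'E'
import sys;sys.argv=["","wr2"]
exec(open("w.py").read())
for n in ("pin_center","fatpin_center","rack"):
    for r in nets.masks_of("wrist",n)[:2]:
        Q=P[r["mask"]&ok];print(n,r["confidence"],r["rect"],len(Q))
        for a,b in ((70,80),(50,62),(27,33)):
            h=Q[(Q[:,2]>a)&(Q[:,2]<b)]
            if len(h)>10:print("  z",np.median(h[:,2]),cv2.minAreaRect(h[:,:2].astype(np.float32)))
E
```

```text
pos [528.93 251.7  161.33] 
 [[ 0.21  0.98  0.  ]
 [ 0.98 -0.21  0.  ]
 [ 0.    0.   -1.  ]] w 42.62595188665568 t 3.85 F [ 0.08 -0.32 -0.21]
pin_center 0.94 [309.1, 177.8, 333.7, 210.8] 620
  z 73.38060587044112 ((530.4547119140625, 249.17330932617188), (13.024727821350098, 13.316015243530273), 56.4864616394043)
  z 55.94054261827863 ((531.7747192382812, 253.37364196777344), (5.4490132331848145, 13.751882553100586), 74.12435913085938)
  z 32.55695744382484 ((531.0899658203125, 243.65357971191406), (23.67844581604004, 35.59928512573242), 10.080058097839355)
pin_center 0.88 [339.6, 87.2, 368.8, 118.2] 625
  z 60.383926823580154 ((581.3519897460938, 324.4557189941406), (13.783366203308105, 13.816510200500488), 46.212196350097656)
fatpin_center 0.76 [309.1, 242.0, 333.9, 281.1] 804
  z 56.524988553340336 ((518.3320922851562, 185.97030639648438), (13.091398239135742, 24.409469604492188), 71.17376708984375)
  z 31.736980286498067 ((514.9251098632812, 185.46876525878906), (26.557491302490234, 15.180943489074707), 5.49453067779541)
rack 0.76 [291.8, 158.7, 348.1, 274.6] 4758
  z 73.10234991421862 ((527.2106323242188, 245.01075744628906), (3.4258785247802734, 10.912514686584473), 48.582637786865234)
  z 28.464067168228354 ((523.2925415039062, 214.57534790039062), (125.1884765625, 54.983192443847656), 78.34088134765625)
```

Call:
play_rows:
  deltas:
    - {"xyz": [-1,1,20],"roll": 0}
    - {"xyz": [0,0,20],"roll": 0}
    - {"xyz": [0,0,20],"roll": 0}
    - {"xyz": [0,0,20],"roll": 0}
    - {"xyz": [0,0,15],"roll": 0}
    - {"xyz": [0,0,12],"roll": 0}
    - {"xyz": [0,0,10],"roll": 0}
    - {"xyz": [0,0,5],"roll": 0}
    - {"xyz": [0,0,0],"roll": 0}

```text
t: 4.95
ee_pos: [529.4, 250.4, 38.8]
tcp_rot: [[0.203, 0.979, -0.001], [0.979, -0.203, -0.0], [-0.0, -0.001, -1.0]]
wrist_force: [0.9, -0.4, -0.6]
width: 42.6
```

Call:
play_rows:
  deltas:
    - {"xyz": [0,0,0],"roll": 0}
    - {"xyz": [0,0,0],"roll": 0}
    - {"xyz": [0,0,0],"roll": 0}
    - {"xyz": [0,0,0],"roll": 0}
    - {"xyz": [0,0,0],"roll": 0}
    - {"xyz": [0,0,0],"roll": 0}
  fingers: 0
  force: 40

```text
t: 5.55
ee_pos: [530.4, 250.8, 40.3]
tcp_rot: [[0.204, 0.979, 0.002], [0.979, -0.204, 0.001], [0.001, 0.001, -1.0]]
wrist_force: [-1.1, -0.3, 6.0]
width: 12.6
```

Call:
play_rows:
  deltas:
    - {"xyz": [0,0,-3],"roll": 0}
    - {"xyz": [0,0,-5],"roll": 0}
    - {"xyz": [0,0,-8],"roll": 0}
    - {"xyz": [0,0,-12],"roll": 0}
    - {"xyz": [0,0,-15],"roll": 0}
    - {"xyz": [0,0,-15],"roll": 0}
    - {"xyz": [0,0,-15],"roll": 0}
    - {"xyz": [0,0,-12],"roll": 0}
    - {"xyz": [0,0,0],"roll": 0}
    - {"xyz": [0,0,0],"roll": 0}

```text
t: 6.55
ee_pos: [529.8, 250.6, 124.6]
tcp_rot: [[0.204, 0.979, 0.001], [0.979, -0.204, 0.0], [0.0, 0.0, -1.0]]
wrist_force: [0.0, -0.3, -0.8]
width: 13.0
```

```bash
python3 - <<'E'
import sys;sys.argv=["","wr3"]
exec(open("w.py").read())
for cam in ("scene","side"):
    c=read_camera(cam)
    for r in nets.masks_of(cam,"pin_center")[:3]:print(cam,r["confidence"],r["rect"])
    for n in ("pin_center","pin_tip"):
        for r in nets.landmark_of(cam,n)[:3]:print(cam,n,r["confidence"],np.array(r["pixel"]),atdepth(c,r["pixel"]))
    cv2.imwrite(f"pics/{cam}1.png",c["image"])
a=cv2.imread("pics/scene1.png")[80:230,320:470];b=cv2.imread("pics/side1.png")[180:330,240:390]
cv2.imwrite("pics/c1.png",np.hstack([cv2.resize(a,(400,400),interpolation=2),cv2.resize(b,(400,400),interpolation=2)]))
E
```

```text
pos [529.78 250.56 124.63] 
 [[ 0.2   0.98  0.  ]
 [ 0.98 -0.2   0.  ]
 [ 0.    0.   -1.  ]] w 12.957250530302009 t 6.55 F [ 0.01 -0.34 -0.82]
scene 0.58 [427.8, 201.9, 443.5, 220.0]
scene pin_center 0.58 [434.5 213.3] [584.95 323.54  39.83]
scene pin_center 0.47 [232.2 165.7] [512.42 -72.58  25.71]
scene pin_center 0.39 [404.5 159.1] [547.16 246.29 145.22]
scene pin_tip 0.67 [430.3 218.3] [586.59 320.46  22.36]
scene pin_tip 0.55 [360.2 173.9] [525.75 181.43  58.57]
scene pin_tip 0.48 [404. 168.] [461.79 276.75   2.22]
side 0.8 [312.2, 208.0, 331.7, 251.9]
side 0.71 [256.2, 289.3, 274.7, 326.9]
side 0.4 [333.3, 241.1, 352.6, 268.9]
side pin_center 0.81 [323.5 232.3] [521.13 262.73 138.83]
side pin_center 0.64 [264.6 312.2] [578.64 331.33  34.75]
side pin_tip 0.89 [266.6 325.2] [578.83 327.44   6.61]
side pin_tip 0.58 [321.8 247.6] [527.32 250.76 104.08]
```

View pics/c1.png

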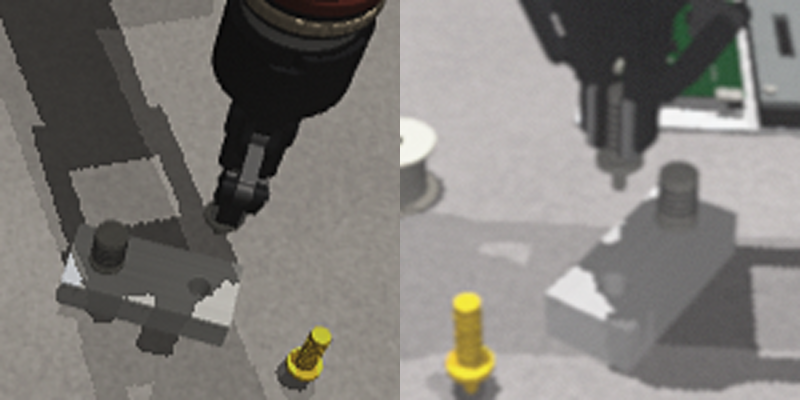

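Call:
play_rows:
  deltas:
    - {"xyz": [-30,0.8,0],"roll": 0}
    - {"xyz": [-44,0.8,0],"roll": 0}
    - {"xyz": [-44,0.8,0],"roll": 0}
    - {"xyz": [-44,0.8,0],"roll": 0}
    - {"xyz": [-44,0.8,0],"roll": 0}
    - {"xyz": [-44,0.8,0],"roll": 0}
    - {"xyz": [-44,0.8,0],"roll": 0}
    - {"xyz": [-30,0.8,0],"roll": 0}
    - {"xyz": [-22,0,0],"roll": 0}

```text
t: 7.9
ee_pos: [465.0, -91.5, 124.5]
tcp_rot: [[0.206, 0.979, 0.0], [0.979, -0.206, -0.0], [-0.0, 0.001, -1.0]]
wrist_force: [0.3, 0.7, -0.9]
width: 12.9
```

Call:
play_rows:
  deltas:
    - {"xyz": [0,0,0],"roll": 8.4}
    - {"xyz": [0,0,0],"roll": 8.4}
    - {"xyz": [0,0,0],"roll": 8.4}
    - {"xyz": [0,0,0],"roll": 8.4}
    - {"xyz": [0,0,0],"roll": 8.4}
    - {"xyz": [0,0,0],"roll": 8.4}
    - {"xyz": [0,0,0],"roll": 8.4}
    - {"xyz": [0,0,0],"roll": 0}
    - {"xyz": [0,0,0],"roll": 0}

```text
t: 8.8
ee_pos: [465.5, -89.5, 124.3]
tcp_rot: [[0.942, 0.336, 0.0], [0.336, -0.942, -0.0], [0.0, 0.0, -1.0]]
wrist_force: [0.2, 0.0, -1.8]
width: 12.8
```

```bash
python3 - <<'E'
import sys;sys.argv=["","wr4"]
exec(open("w.py").read())
print(s["q"])
for n in ("slot","jig","pin_tip"):
    for r in nets.landmark_of("wrist",n)[:2]:print(n,r["confidence"],np.array(r["pixel"]),atz(c,r["pixel"],30))
g=cv2.cvtColor(c["image"],cv2.COLOR_BGR2GRAY)
np.save("g.npy",g)
E
```

```text
pos [465.5  -89.53 124.33] 
 [[ 0.94  0.34  0.  ]
 [ 0.34 -0.94 -0.  ]
 [ 0.    0.   -1.  ]] w 12.794187901539422 t 8.8 F [ 0.18  0.02 -1.82]
[-19.89 -13.08 118.    -0.    75.08  50.49]
slot 0.91 [323.8 143. ] [514.   -78.15  30.  ]
jig 0.97 [324.8  66.6] [568.65 -59.18  30.  ]
pin_tip 0.93 [319.7 234.8] [ 434.18 -103.09   30.  ]
pin_tip 0.34 [321.6 140.5] [515.33 -75.79  30.  ]
```

View pics/wr4.png

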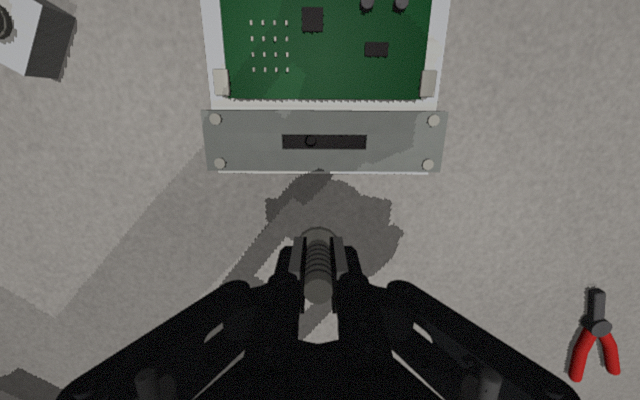

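The wrist view shows the grey bar with its slot centred at about (324,142), the held pin's tip at (320,235) and a darker disc in the slot at about (311,140). I'll measure the slot outline and zoom in on the disc.

```bash
python3 - <<'E'
import sys;sys.argv=["","wr5"]
exec(open("w.py").read())
g=cv2.cvtColor(c["image"],cv2.COLOR_BGR2GRAY)
roi=g[130:155,270:380]; m=(roi<75).astype(np.uint8)
n,l,st,ce=cv2.connectedComponentsWithStats(m);i=1+np.argmax(st[1:,4]);print(st[i],ce[i])
ys,xs=np.where(l==i)
W=np.array([atz(c,(x+270,y+130),30)[:2] for x,y in zip(xs,ys)],np.float32)
r=cv2.minAreaRect(W);print("slot rect z30",r)
print(roi[4:18,8:100:3])
d=np.array([[xs[k]+270,ys[k]+130] for k in range(len(xs)) if g[ys[k]+130,xs[k]+270]<g[137:148,330:360].mean()-12]);
if len(d): print("dark",len(d),d.mean(0),d.min(0),d.max(0),atz(c,d.mean(0),24))
# bar outline + bar top depth
print("bar depth z",np.median(P[150:160,300:350,2]), "floor depth z",np.median(P[139:146,335:360,2]),"disc z",P[138:143,309:313,2].mean())
z=cv2.resize(c["image"][125:160,265:385],None,fx=6,fy=6,interpolation=0);cv2.imwrite("pics/z5.png",cv2.convertScaleAbs(z,alpha=2))
for x,y in((215,119),(433,121),(428,164),(220,163)): print(atz(c,(x,y),32.5))
E
```

```text
pos [465.5  -89.52 124.31] 
 [[ 0.94  0.33  0.  ]
 [ 0.33 -0.94 -0.  ]
 [-0.    0.   -1.  ]] w 12.877688449469256 t 9.0 F [-0.23 -0.04 -0.35]
[  12    4   85   15 1181] [53.54 11.46]
slot rect z30 ((515.1222534179688, -77.75527954101562), (11.443309783935547, 69.26870727539062), 18.829145431518555)
[[112  87  74  79  82  76  78  76  79  77  81  78  82  84  87  89  87  86
   81  91  85  82  86  84  86  81  85  81  91  84 107]
 [114  78  28  39  33  34  36  31  38  37  33  24  44  41  39  42  34  42
   33  43  40  32  41  39  44  32  40  27  46  44 113]
 [117  87  28  36  39  34  35  36  35  26  21  32  31  36  26  40  39  34
   32  34  38  29  36  36  34  32  32  32  35  31 113]
 [111  88  38  36  34  43  34  36  45  32  32  40  36  31  32  42  36  34
   36  26  40  42  39  38  38  39  42  31  38  31 111]
 [114  90  41  40  43  39  36  40  33  12  41  42  29  39  35  38  33  40
   36  34  33  31  37  36  34  31  39  31  30  33 110]
 [111  97  32  38  38  42  42  34  34   9  37  35  42  30  42  31  36  39
   38  44  34  33  41  41  35  36  33  36  35  39 113]
 [112 102  35  36  41  36 
[... 560 characters left out ...]
 41
   36  36  34  33  39  36  36  32  36  26  34  46 114]
 [110 109  36  34  41  35  36  37  42  33  15   1  27  37  37  38  35  35
   28  31  38  39  36  35  33  42  32  31  31  41 111]
 [112 107  25  33  34  34  36  37  27  37  28   5  39  43  39  36  34  35
   32  36  29  32  40  30  33  25  33  31  36  42 116]
 [111 108  29  31  36  32  31  38  38  34  21  28  41  38  37  36  34  38
   37  32  40  34  34  30  33  27  31  27  26  43 117]]
dark 47 [313.55 142.04] [283 136] [364 147] [511.18 -70.09  24.  ]
bar depth z 28.538530498273346 floor depth z 22.541637155339657 disc z 9.742082371170039
[503.13  10.28  32.5 ]
[ 559.83 -154.36   32.5 ]
[ 527.06 -166.18   32.5 ]
[469.67  -1.77  32.5 ]
```

View pics/z5.png

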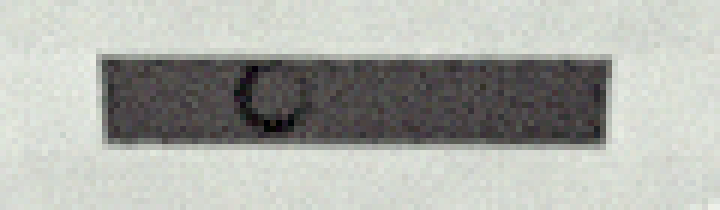

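```bash
python3 - <<'E'
import sys;sys.argv=["","wr6"]
exec(open("w.py").read())
sl=np.zeros((400,640),bool);sl[135:149,284:366]=1
h=sl&ok&(P[...,2]<17)
ys,xs=np.where(h);print("deep px",len(xs),xs.min(),xs.max(),ys.min(),ys.max())
Q=P[h];print("deep median",np.median(Q,0),cv2.minAreaRect(Q[:,:2].astype(np.float32)))
S=np.array([515.1,-77.8]);a=np.radians(18.9);ux=np.array([np.cos(a),np.sin(a)]);uy=np.array([-np.sin(a),np.cos(a)])
for px in ((310.3,141.2),):
    for z in (22.5,24):
        w=atz(c,px,z)[:2];print("hole z",z,w,"jig xy rel slot",(w-S)@ux,(w-S)@uy)
w=Q[:,:2].mean(0);print("deep rel",(w-S)@ux,(w-S)@uy)
for r in nets.masks_of("wrist","pin_center")[:1]:
    print(r["rect"])
T=s["ee_pos"]
Rt=np.array(s["tcp_rot"])
for px in ((319.7,234.8),):
  for z in (96,98,100):
    w=atz(c,px,z);print("tip z",z,w,"tool offs",Rt.T@(w-T))
cv2.imwrite("pics/z6.png",cv2.resize(c["image"][210:310,270:370],None,fx=5,fy=5,interpolation=2))
print(P[228:240:3,312:330:4,2])
sc=read_camera("side")
for r in nets.landmark_of("side","pin_tip")[:2]:
    o,d=ray(sc,r["pixel"]);print("side tip",r["confidence"],r["pixel"],atdepth(sc,r["pixel"]))
E
```

```text
pos [465.48 -89.51 124.29] 
 [[ 0.94  0.33 -0.  ]
 [ 0.33 -0.94  0.  ]
 [-0.   -0.   -1.  ]] w 12.739755865605852 t 9.05 F [-0.27 -0.5  -1.23]
deep px 86 305 315 136 145
deep median [509.69 -66.76   9.79] ((509.8821105957031, -66.87208557128906), (8.184890747070312, 8.508875846862793), 46.1240119934082)
hole z 22.5 [510.77 -67.32] jig xy rel slot -0.6970963162897128 11.32062193243897
hole z 24 [510.96 -67.29] jig xy rel slot -0.514553749954156 11.281607809766072
deep rel -1.629542282043179 12.1764590498576
[303.0, 225.0, 333.5, 304.3]
tip z 96 [464.05 -92.02  96.  ] tool offs [-2.19  1.89 28.29]
tip z 98 [464.96 -91.69  98.  ] tool offs [-1.22  1.88 26.29]
tip z 100 [465.87 -91.35 100.  ] tool offs [-0.26  1.87 24.29]
[[115.14 114.09 116.84 113.51  -0.9 ]
 [117.53 117.55 117.21 117.5  115.39]
 [117.04 118.63 117.23 116.89 118.  ]
 [116.72 117.71 117.28 117.69 117.27]]
side tip 0.94 [267.5, 329.4] [576.87 329.     0.72]
side tip 0.45 [412.5, 163.8] [463.38 -89.06 102.29]
```

View pics/z6.png

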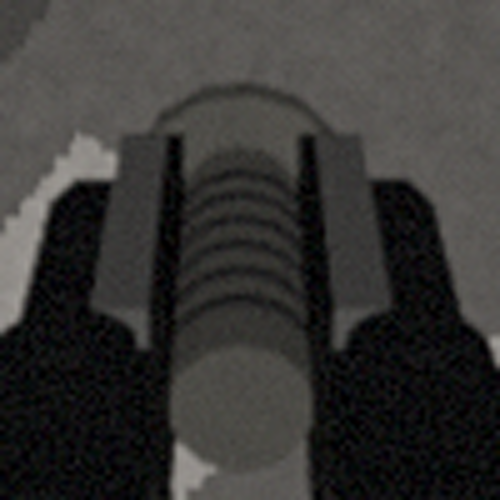

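The depth image shows the floor at about 22.5 mm and a round spot about 13 mm deeper, so the hole is about 11.5 mm along +y of the slot. The crop shows the pin upright and centred between the pads. I'll set the tip down short of the hole, then slide it gently.

Call:
play_rows:
  deltas:
    - {"xyz": [10,0.6,5],"roll": 0.6}
    - {"xyz": [16,1,10],"roll": 0}
    - {"xyz": [15,1,15],"roll": 0}
    - {"xyz": [9.7,0,15],"roll": 0}
    - {"xyz": [0,0,12],"roll": 0}
    - {"xyz": [0,0,5],"roll": 0}
    - {"xyz": [0,0,0],"roll": 0}
    - {"xyz": [0,0,0],"roll": 0}

```text
t: 10.05
ee_pos: [514.2, -75.7, 62.7]
tcp_rot: [[0.946, 0.323, 0.001], [0.323, -0.946, -0.0], [0.0, 0.0, -1.0]]
wrist_force: [0.4, 0.6, -1.2]
width: 12.8
```

```bash
python3 - <<'E'
import sys;sys.argv=["","wr7"]
exec(open("w.py").read())
for cam in ("side","scene"):
    k=read_camera(cam)
    for n in ("pin_tip","slot"):
        for r in nets.landmark_of(cam,n)[:3]:print(cam,n,r["confidence"],np.array(r["pixel"]))
    cv2.imwrite(f"pics/{cam}7.png",k["image"])
for n in ("pin_tip","slot"):
    for r in nets.landmark_of("wrist",n)[:2]:print("wrist",n,r["confidence"],np.array(r["pixel"]),atz(c,r["pixel"],33))
a=cv2.imread("pics/side7.png")[130:230,330:430];b=c["image"][150:310,240:400]
cv2.imwrite("pics/c7.png",np.hstack([cv2.resize(a,(400,400),interpolation=2),cv2.resize(b,(400,400),interpolation=2)]))
E
```

```text
pos [514.24 -75.71  62.74] 
 [[ 0.95  0.32  0.  ]
 [ 0.32 -0.95 -0.  ]
 [ 0.    0.   -1.  ]] w 12.78700326361327 t 10.05 F [ 0.36  0.64 -1.23]
side pin_tip 0.76 [266.7 325.7]
side pin_tip 0.49 [383.9 191.4]
side slot 0.73 [382.3 195.1]
scene pin_tip 0.79 [434.3 218.2]
scene pin_tip 0.52 [229.6 164. ]
scene slot 0.94 [230. 165.]
wrist pin_tip 0.65 [320.7 235.4] [512.2  -79.07  33.  ]
wrist slot 0.9 [319.  226.5] [517.93 -75.84  33.  ]
```

View pics/c7.png

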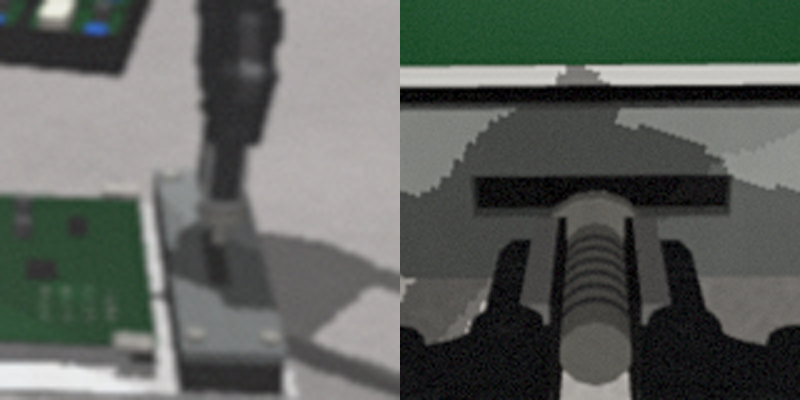

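Call:
play_rows:
  deltas:
    - {"xyz": [-0.6,0,0],"roll": 0}
    - {"xyz": [0,0,2],"roll": 0}
    - {"xyz": [0,0,2],"roll": 0}
    - {"xyz": [0,0,1.5],"roll": 0}
    - {"xyz": [0,0,1.5],"roll": 0}
    - {"xyz": [0,0,1],"roll": 0}
    - {"xyz": [0,0,1],"roll": 0}
    - {"xyz": [0,0,0.5],"roll": 0}
    - {"xyz": [0,0,0],"roll": 0}

```text
t: 11.4
ee_pos: [513.7, -75.7, 52.7]
tcp_rot: [[0.946, 0.323, -0.0], [0.323, -0.946, 0.0], [-0.0, -0.0, -1.0]]
wrist_force: [0.3, -0.3, -0.6]
width: 12.8
```

Call:
play_rows:
  deltas:
    - {"xyz": [0,0,0.5],"roll": 0}
    - {"xyz": [0,0,0.5],"roll": 0}
    - {"xyz": [0,0,0.5],"roll": 0}
    - {"xyz": [0,0,0.5],"roll": 0}
    - {"xyz": [0,0,0],"roll": 0}

```text
t: 11.9
ee_pos: [513.9, -75.7, 51.3]
tcp_rot: [[0.946, 0.323, 0.0], [0.323, -0.946, -0.0], [0.0, 0.0, -1.0]]
wrist_force: [-0.3, 0.6, 2.2]
width: 13.3
```

Call:
play_rows:
  deltas:
    - {"xyz": [0,0,0.5],"roll": 0}
    - {"xyz": [0,0,0.3],"roll": 0}
    - {"xyz": [0,0,0],"roll": 0}

```text
t: 12.2
ee_pos: [514.1, -75.7, 51.1]
tcp_rot: [[0.946, 0.323, 0.0], [0.323, -0.946, -0.0], [0.0, 0.0, -1.0]]
wrist_force: [-2.9, 1.0, 7.4]
width: 12.8
```

Contact is at floor height (7 N), so the tip is in the slot. Sliding gently towards +y.

Call:
play_rows:
  deltas:
    - {"xyz": [0,-0.8,0],"roll": 0}
    - {"xyz": [0,-0.8,0],"roll": 0}
    - {"xyz": [0,-0.8,0],"roll": 0}
    - {"xyz": [0,-0.8,0],"roll": 0}
    - {"xyz": [0,-0.8,0],"roll": 0}
    - {"xyz": [0,-0.8,0],"roll": 0}
    - {"xyz": [0,-0.8,0],"roll": 0}

```text
t: 12.9
ee_pos: [513.3, -71.1, 51.1]
tcp_rot: [[0.946, 0.323, 0.003], [0.323, -0.946, -0.002], [0.003, 0.003, -1.0]]
wrist_force: [1.2, -4.2, 5.0]
width: 12.9
```

Call:
play_rows:
  deltas:
    - {"xyz": [0,-0.5,0],"roll": 0}
    - {"xyz": [0,-0.5,0],"roll": 0}
    - {"xyz": [0,-0.5,0],"roll": 0}
    - {"xyz": [0,0,0],"roll": 0}

```text
t: 13.3
ee_pos: [512.0, -68.8, 50.4]
tcp_rot: [[0.946, 0.323, 0.001], [0.323, -0.946, 0.0], [0.002, 0.0, -1.0]]
wrist_force: [1.8, 0.6, 0.4]
width: 12.8
```

Call:
play_rows:
  deltas:
    - {"xyz": [0,-0.5,0.3],"roll": 0}
    - {"xyz": [0,-0.5,0.3],"roll": 0}
    - {"xyz": [0,-0.3,0.3],"roll": 0}
    - {"xyz": [0,0,0.3],"roll": 0}
    - {"xyz": [0,0,0],"roll": 0}

```text
t: 13.8
ee_pos: [510.4, -67.2, 48.3]
tcp_rot: [[0.946, 0.323, -0.001], [0.323, -0.946, 0.001], [-0.001, -0.001, -1.0]]
wrist_force: [1.1, 0.4, 0.5]
width: 12.6
```

The tip has dropped into the hole (z 48.3, about 0.5 N). Lowering it with force checks.

Call:
play_rows:
  deltas:
    - {"xyz": [0,0,0.6],"roll": 0}
    - {"xyz": [0,0,0.6],"roll": 0}
    - {"xyz": [0,0,0.6],"roll": 0}
    - {"xyz": [0,0,0.6],"roll": 0}
    - {"xyz": [0,0,0],"roll": 0}

```text
t: 14.3
ee_pos: [511.2, -67.3, 46.2]
tcp_rot: [[0.946, 0.323, 0.001], [0.323, -0.946, 0.001], [0.001, -0.001, -1.0]]
wrist_force: [1.8, 4.2, 0.2]
width: 12.9
```

Call:
play_rows:
  deltas:
    - {"xyz": [0.2,-0.3,0],"roll": 0}
    - {"xyz": [0.2,-0.3,0.6],"roll": 0}
    - {"xyz": [0,0,0.8],"roll": 0}
    - {"xyz": [0,0,0.8],"roll": 0}
    - {"xyz": [0,0,0.8],"roll": 0}
    - {"xyz": [0,0,0],"roll": 0}

```text
t: 14.9
ee_pos: [511.2, -67.1, 43.2]
tcp_rot: [[0.946, 0.323, 0.0], [0.323, -0.946, -0.0], [0.0, 0.0, -1.0]]
wrist_force: [1.1, 3.0, 1.2]
width: 12.7
```

Call:
play_rows:
  deltas:
    - {"xyz": [0.2,-0.3,0.5],"roll": 0}
    - {"xyz": [0,0,0.6],"roll": 0}
    - {"xyz": [0,0,0.6],"roll": 0}
    - {"xyz": [0,0,0.6],"roll": 0}
    - {"xyz": [0,0,0.5],"roll": 0}
    - {"xyz": [0,0,0],"roll": 0}

```text
t: 15.5
ee_pos: [511.1, -66.8, 40.4]
tcp_rot: [[0.946, 0.323, -0.0], [0.323, -0.946, -0.0], [-0.0, 0.0, -1.0]]
wrist_force: [0.7, -0.7, -1.0]
width: 12.9
```

Call:
play_rows:
  deltas:
    - {"xyz": [0,0,0.4],"roll": 0}
    - {"xyz": [0,0,0.4],"roll": 0}
    - {"xyz": [0,0,0.4],"roll": 0}
    - {"xyz": [0,0,0],"roll": 0}

```text
t: 15.9
ee_pos: [511.2, -66.8, 40.3]
tcp_rot: [[0.946, 0.323, -0.001], [0.323, -0.946, -0.0], [-0.001, -0.0, -1.0]]
wrist_force: [-3.5, 1.8, 6.5]
width: 13.0
```

It stopped at 40.3, about 11 mm below floor contact, so the collar is on the bar. Releasing now.

Call:
play_rows:
  deltas:
    - {"xyz": [0,0,-0.8],"roll": 0}
    - {"xyz": [0,0,0],"roll": 0}

```text
t: 16.1
ee_pos: [511.2, -66.8, 40.3]
tcp_rot: [[0.946, 0.323, -0.0], [0.323, -0.946, -0.0], [-0.0, 0.0, -1.0]]
wrist_force: [-1.2, 1.2, 3.2]
width: 13.0
```

Call:
play_rows:
  deltas:
    - {"xyz": [0,0,0],"roll": 0}
    - {"xyz": [0,0,0],"roll": 0}
    - {"xyz": [0,0,0],"roll": 0}
    - {"xyz": [0,0,0],"roll": 0}
    - {"xyz": [0,0,0],"roll": 0}
  fingers: 50

```text
t: 16.6
ee_pos: [511.2, -66.7, 40.1]
tcp_rot: [[0.946, 0.323, -0.0], [0.323, -0.946, -0.0], [-0.0, -0.0, -1.0]]
wrist_force: [0.1, 1.2, -0.7]
width: 42.8
```

Call:
play_rows:
  deltas:
    - {"xyz": [0,0,-5],"roll": 0}
    - {"xyz": [0,0,-10],"roll": 0}
    - {"xyz": [0,0,-15],"roll": 0}
    - {"xyz": [0,0,-20],"roll": 0}
    - {"xyz": [0,0,-20],"roll": 0}
    - {"xyz": [0,0,-20],"roll": 0}
    - {"xyz": [-15,0,-20],"roll": 0}
    - {"xyz": [-20,0,0],"roll": 0}
    - {"xyz": [-20,0,0],"roll": 0}
    - {"xyz": [0,0,0],"roll": 0}

```text
t: 17.6
ee_pos: [458.6, -85.0, 151.8]
tcp_rot: [[0.947, 0.322, 0.002], [0.322, -0.947, -0.001], [0.002, 0.002, -1.0]]
wrist_force: [0.6, -0.5, -0.0]
width: 42.7
```

```bash
python3 - <<'E'
import sys;sys.argv=["","wr9"]
exec(open("w.py").read())
for r in nets.masks_of("wrist","pin_center")[:1]:
    print(r["confidence"],r["rect"]);Q=P[r["mask"]&ok]
    for a,b in ((70,80),(30,37)):
        h=Q[(Q[:,2]>a)&(Q[:,2]<b)]
        if len(h)>10:print("z",np.median(h[:,2]),cv2.minAreaRect(h[:,:2].astype(np.float32)))
    print("max z",np.percentile(Q[:,2],[5,50,95,99]))
print("bar z",np.median(P[...,2][(np.abs(P[...,0]-520)<12)&(np.abs(P[...,1]+115)<12)&ok]))
k=read_camera("side");cv2.imwrite("pics/side9.png",k["image"])
for cam in ("side","scene"):
    k=read_camera(cam)
    for n in ("fatpin_center","reel_center"):
        for r in nets.landmark_of(cam,n)[:1]:print(cam,n,np.array(r["pixel"]))
a=cv2.imread("pics/side9.png")[130:230,330:430]
b=c["image"][60:260,220:420]
cv2.imwrite("pics/c9.png",np.hstack([cv2.resize(a,(400,400),interpolation=2),cv2.resize(b,(400,400),interpolation=2)]))
E
```

```text
pos [458.57 -84.95 151.76] 
 [[ 0.95  0.32  0.  ]
 [ 0.32 -0.95 -0.  ]
 [ 0.    0.   -1.  ]] w 42.714892920825555 t 17.6 F [ 0.65 -0.48 -0.02]
0.86 [305.5, 117.6, 330.1, 150.4]
z 73.51685203044374 ((511.141845703125, -67.2170181274414), (13.091902732849121, 13.061312675476074), 63.85939025878906)
z 33.55548606491908 ((511.3684997558594, -67.62049865722656), (25.00046157836914, 24.187965393066406), 25.87720489501953)
max z [32.49 44.58 74.22 74.76]
bar z 28.13478134384752
side fatpin_center [344.3 258.9]
side reel_center [237.3 243.8]
scene fatpin_center [358.7 176.2]
scene reel_center [359.  269.8]
```

View pics/c9.png

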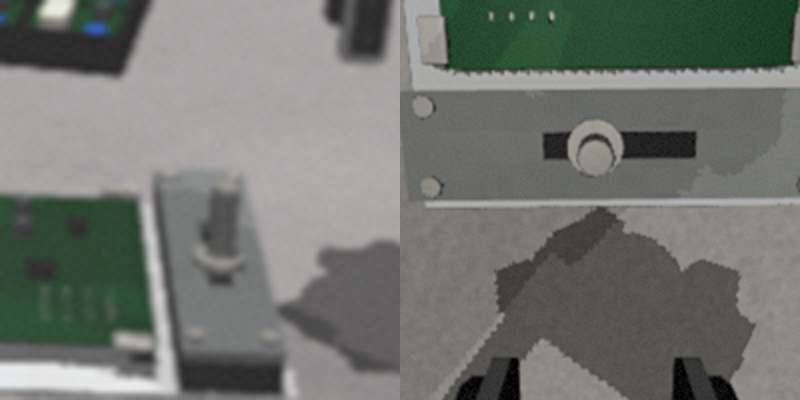

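The pin stands upright with its collar on the bar. The collar top is about 5.4 mm above the bar and the grip top lies straight over the collar, so I'm handing the job in.

```bash
python3 -c "
from station import order; print(order.hand_in())"
```

```text
the job is handed in; nothing more can be done
None
```

The slim steel pin is in the jig's blind hole, collar down on the bar and released. I handed the job in at about 18 s; no verdict was reported.

- **How I did it:** I lifted the pin from the rack and set its tip in the slot. I then slid it about 9 mm towards +y with light contact until it dropped in, lowered it home and let go. The largest wrist force in my readings was about 7 N up.
- **Finding the hole:** The wrist camera's depth image already showed the hole about 11.5 mm from the slot's middle. I used that to choose where to set the tip down, so the slide was short. The drop at that spot confirmed it.
- **Last checks on the pin:**
  - It stopped about 11 mm below the point where it first touched the slot floor, which matches home.
  - The collar top measured about 5.4 mm above the bar, close to its 5 mm thickness.
  - The centres of grip top and collar agree within 0.5 mm over about 40 mm, so the pin is upright.
- **Fat pin and reel:** The network positions shifted by up to about 4 pixels from the start. I took that as detection noise, because the arm touched neither.
- **What disagreed:** The wrist camera's depth reads about 1.5 mm low, so I compared heights within one picture. The gripper reported 13 mm on the 14 mm grip. My first move calls were refused for a missing key, with nothing moved.

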